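Find the high spot of a plinth blank on bench centres

ROBOT

A 7-joint arm with a two-finger parallel gripper is mounted at the origin on the work surface. World frame = base frame: x ahead of the robot, y to its left, z up, the work surface at z = 0. Lengths are in m, angles in degrees, forces in N, time in s.
With the tool pointing down it reaches from about 0.425 to 0.875 m from the base axis. Payload 4.7 kg.
Tool frame: the origin (TCP) lies between the finger pads; the fingertips stand 8 mm ahead of it and the grasp point (between the pads) lies 11 mm behind it (env.tip_extent is the distance from the TCP to the fingertips, in m); z points along the fingers, y is the line along which they close (so a half turn about z gives the same grasp; the last joint's range is limited). The gripper opens to 87 mm and grips with 3 to 60 N. Pads are 19 mm wide; open, the fingers measure 117 mm over their backs; the gripper's body (75 mm by 190 mm) begins 51 mm behind the grasp point.
Start: joints at [-62.275, 18.392, -4.016, 83.108, 1.295, 78.541, -3.26], TCP at [0.294, 0.58, 0.231] pointing down, gripper open.
Joint ranges: [-163.93, 163.93], [-17.29, 119.83], [-79.2, 71.16], [3.27, 140.29], [-89.18, 269.18], [5.43, 117.66], [-154.24, 154.24]. Speed limits (degrees/s): [147.25, 147.25, 180, 180, 180, 180, 180].

INTERFACE

Orientations are given as [roll, pitch, yaw] about the fixed x, y, z axes, in that order (R = Rz(yaw) Ry(pitch) Rx(roll)).
In Python, from cell import sensors, vision, workorder, env gives the robot as it stands.
- The arm moves only by the tool drive_tool, never from a script. Its argument "moves" is a list of rows, each an object of numbers: "x", "y", "z": the shift along the tool's x, y, z in mm; "rx", "ry", "rz": the turn, a rotation vector about the tool's x, y, z in rad; "fingers": the closure, from -1 (fully open) to 1 (shut). In form: [{"x": .., "y": .., "z": .., "rx": .., "ry": .., "rz": .., "fingers": ..}, ...]. A call has 1 to 20 rows; each row is the pose to reach, as a shift and turn from the pose commanded when the call began, along the tool's axes at that moment; what a row does not reach only later rows make up. A row lasts 1/8 s, in which the tool goes at most 62.5 mm and 10.7 degrees, less where a joint would pass 70% of its speed; a pose out of reach is approached as far as the arm can. A call with a gripper value outside its range is refused whole. The fingers move at their own pace and stop on an object; "force" is the grip in N (left out, the last holds). Time passes only in rows, so rows that repeat a pose let the fingers close. It gives the time, the measured TCP pose, the force, the opening and the grip force at its end, in the units of the state.
- sensors.get_obs(): the state, without advancing time (a new reading comes with each control period).
- vision.read_camera(name): name is "scene" or "top" or "wrist"; returns a dict with "image" (420x560x3 uint8, red, green, blue), "fx", "fy", "cx", "cy" (pixels), "R" (3x3) and "t" (3): a world point X has camera coordinates R X + t. Camera axes: x right, y down, z forward; pixel columns grow to the right and rows downward; lengths in m; the calibration is good to about 2 mm. A picture is of the moment at which its call begins. There is no depth.
- workorder.sign_off(): hands the job in; it is judged then, once.
The state is a dict: "time_s": time; "qpos": joint angles; "joint_velocities": joint speeds; "effort": joint torques, N m; "tool_pos": TCP position; "tool_rot": TCP orientation; "force": force on the tool from outside, world axes, zero at the start; "wrist_torque": the same for the moment, N m; "grip_width": finger opening in m; "grasp_force": force on a finger pad.
Only numpy, scipy, OpenCV 4.12 (cv2) and the standard library are available. Lean on these libraries where they do the work, as an engineer would, in place of code of your own. Each camera call takes 0.05 s, during which the arm holds its last target. There are 200 camera calls.

TASK

The round terracotta blank between the bench centres sits off-centre. Slide the plunger gauge up by its black knob, gently, until it is fully home against its stop and the sprung plunger bears on the blank; then wind the blank round by its red crank handle, past the dial needle's lowest reading and on to its highest, and leave it there, with the gauge still home. Do not force the gauge past its stop or wrench the blank off its centres, and leave the two figures and the glue jar where they stand.

Things in the scene. Friction and masses are not known exactly. Their poses are not given: they have to be found in the camera images.
- stand: Green bench centres fixed to the bench: two uprights 136 mm tall carry a level arbor 130 mm above the bench. Origin on the bench under the middle of the blank; z up, y along the arbor towards the crank outside the +y upright, x towards the gauge.
- blank_mid (a point): Point on the arbor's axis at the middle of the terracotta blank (fixed; does not turn). The blank is a disc 92 mm across, 34 mm thick, 6 mm off-centre on the arbor; where its high spot starts is unknown. It turns either way without end and stays where left. Turning takes about 3 to 9 N at the crank handle, against bearing friction and the plunger.
- axis_end (a point): Point on the arbor's axis level with the middle of the crank handle: 153 mm from the stand's origin along the stand's y, 130 mm above the bench; its axes are the stand's. The handle's middle circles it at 45 mm. The centres are sprung: dragged sideways or up or down by the crank they give 1 mm per 15 N, and must not be pulled 2 mm off (30 N).
- handle_mid (a point): Middle of the red crank handle: a smooth round bar 18 mm thick, 78 mm long, lying along the stand's y, inner end at the crank arm. A sleeve that spins freely on its pin, so it can be held from above all the way round without turning the fingers. Its angle relative to the blank's high spot is unknown.
- crank: The crank: dark steel hub of 28 mm diameter on the arbor outside the +y upright, arm and red handle. Origin on the arbor's axis above the stand's origin; its y axis along the arbor, its x axis points from the arbor to the handle. 45 mm throw.
- gauge: Grey plunger gauge on a slide along the stand's x. Starts 20 to 30 mm back (towards the stand's +x) and slides towards the blank to a stop; home, its origin and axes are stand's. Sliding takes 7 to 11 N; it stays where left. The stop gives 1 mm per 15 N and is forced if pushed 2 mm past home (30 N). Housing 125 mm along x, white dial 70 mm across, face up, top 167 mm high.
- plunger (a joint): How far the blank pushes the steel plunger back into the gauge, at axis height (m). Sprung towards the blank: 1.2 N fully out, 150 N/m. 0 fully out and clear of the blank; with the gauge home about 0.0026 on the blank's lowest spot, about 0.0141 on its high spot.
- needle (a joint): Angle (rad) of the red dial needle, geared to the plunger: 150 rad per metre of plunger. It grows clockwise seen from above as the plunger is pushed back; 0 points along the stand's y. With the gauge home: lowest reading about 0.39, highest about 2.12.
- white_figure: Loose white plaster figure in a tall hat, 172 mm tall, 68 mm across; bystander, standing on the bench on the robot's side of the blank. Origin at the centre of its foot.
- clay_figure: Loose terracotta figure in a tall hat, 146 mm tall, 58 mm across; bystander. Origin at the centre of its foot.
- glue_jar: Loose white jar with a blue cap, 85 mm tall, 66 mm across; bystander. Origin at the centre of its foot.
- knob_mid (a point): Grip point of the gauge's black knob: an upright round post 20 mm thick, standing 47 mm above a grey lug (lug top 125 mm, knob top 172 mm above the bench; this point 158 mm), on the gauge's -y side: 120 mm along x and -85 mm along y from the gauge's origin. Moves with the gauge.

How it is judged (in metres and radians):
On the way, in this order (a step that is already met when the one before it is completed fails the run):
1. the gauge is slid fully home, within 1 mm of its stop (x of gauge in the frame of stand below 0.001 m), for 0.1 s.
2. the blank is turned past its low spot: the needle drops below 0.60 (value of joint needle below 0.6 rad), for 0.05 s.
3. the blank is turned to its high spot: the needle stands above 2.00 (value of joint needle above 2 rad), for 0.2 s.
At the end, for the whole second after the job is handed in: The gauge is home within 1 mm of its stop, and the blank rests with its high spot under the plunger: needle above 2.00 rad (the high spot within about 30 degrees of the plunger), the crank still and let go, the two figures and the jar within 30 mm of where they stood (x of gauge in the frame of stand below 0.001 m and value of joint needle above 2 rad and angular speed of crank below 0.05 rad/s and distance of each of white_figure, clay_figure, glue_jar from where it was at the start of the episode below 0.03 m); the robot touches nothing.
It fails at once if the blank is wrenched off its sprung centres: the arbor's axis pulled more than 2 mm (30 N) aside (distance of axis_end from where it was at the start of the episode above 0.002 m).
It fails at once if the gauge is banged or forced past its stop: more than 2 mm beyond home (30 N) (x of gauge in the frame of stand below -0.002 m).
It fails at once if a figure or the jar is knocked over or shoved by more than 30 mm (distance of any of white_figure, clay_figure, glue_jar from where it was at the start of the episode above 0.03 m or angle between any of white_figure, clay_figure, glue_jar's own z axis and vertical above 0.5 rad).
It also fails if it takes over 72 s, if anything falls off the work surface, if the arm or the gripper's body presses on something with over 40 N, if the wrist force passes 120 N, or if a joint passes its speed limit or range.

## Working session

There is one attempt and no reset: what is moved stays moved. The work goes in short steps, Python scripts to look and compute and a tool call to move; the robot and the scene stay as the last step left them, time stands still between calls to the robot, and variables do not carry over. Pictures are saved under pics/ and viewed, at most 10 in all, crops included, and the job is handed in when it is done.

Besides the shell and the picture viewer there is one more tool, called after "Request:" by a JSON object that holds its "op" and its "data", one argument or row to a line. drive_tool: Moves the arm, as the interface text tells. Its arguments: {"type":"object","properties":{"moves":{"type":"array"},"force":{"type":"number"}},"required":["moves"]}

```bash
ls; mkdir -p pics; python3 - <<'E'
from cell import sensors,vision,env
import cv2,numpy as np
o=sensors.get_obs();print({k:np.round(v,3) for k,v in o.items()})
for n in("scene","top"):
    c=vision.read_camera(n);cv2.imwrite(f"pics/{n}0.png",c["image"][:,:,::-1])
    np.savez(f"pics/{n}0.npz",**c)
    print(n,c["fx"],c["cx"],c["cy"],np.round(c["R"],3).tolist(),np.round(-c["R"].T@c["t"],3))
E
```

```text
pics
{'time_s': np.float64(0.0), 'qpos': array([-62.275,  18.438,  -4.014,  83.175,   1.294,  78.542,  -3.259]), 'joint_velocities': array([ 0.031,  0.042, -0.092,  0.031, -0.057, -0.074, -0.068]), 'effort': array([ 0.0000e+00, -4.9129e+01, -4.0400e-01, -3.1253e+01, -6.4000e-02,
        4.4000e-02,  0.0000e+00]), 'tool_pos': array([0.294, 0.579, 0.229]), 'tool_rot': array([-1.79890e+02,  5.00000e-03,  1.53084e+02]), 'force': array([ 0.185, -0.108, -0.441]), 'wrist_torque': array([-0.01 , -0.017,  0.004]), 'grasp_force': np.float64(0.0), 'grip_width': np.float64(0.087)}
scene 530.831228431779 269.9904817039603 208.4046495201737 [[-0.725, 0.688, 0.006], [0.434, 0.465, -0.772], [-0.534, -0.557, -0.636]] [1.172 0.733 0.884]
top 533.5404533734383 276.77173377466977 204.28425272129604 [[-0.005, -1.0, 0.011], [-0.995, 0.004, -0.105], [0.104, -0.011, -0.994]] [0.395 0.029 1.472]
```

View pics/scene0.png

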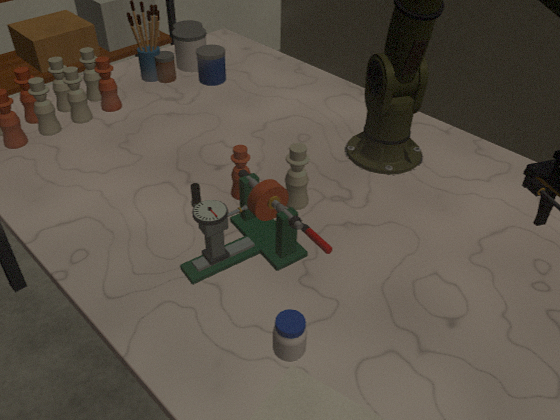

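View pics/top0.png

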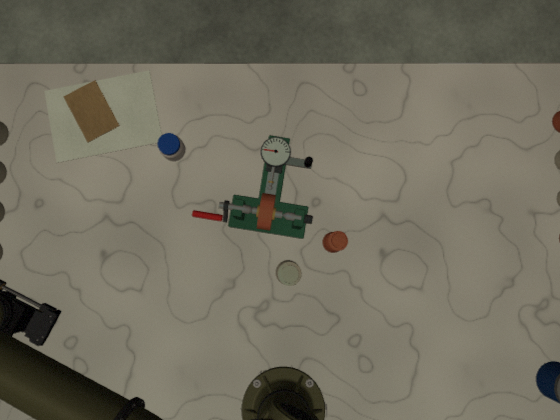

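The top view shows the blank at about (267,212), dial (276,151), knob (308,162) and the red handle from (193,213) to (222,217). The scene view shows the handle from (303,226) to (330,250) and the knob top at (195,187). Next I'll measure them.

```bash
cat > h.py <<'E'
import numpy as np,cv2
def ray(c,p):
    d=c["R"].T@np.array([(p[0]-c["cx"])/c["fx"],(p[1]-c["cy"])/c["fy"],1.]);return -c["R"].T@c["t"],d
def plane(c,p,z):
    o,d=ray(c,p);return o+d*(z-o[2])/d[2]
def tri(c1,p1,c2,p2):
    o1,d1=ray(c1,p1);o2,d2=ray(c2,p2)
    s=np.linalg.lstsq(np.c_[d1,-d2],o2-o1,rcond=None)[0]
    a=o1+d1*s[0];b=o2+d2*s[1];return (a+b)/2,np.linalg.norm(a-b)
def proj(c,X):
    q=c["R"]@X+c["t"];return np.array([c["fx"]*q[0]/q[2]+c["cx"],c["fy"]*q[1]/q[2]+c["cy"]])
def red(c,box):
    h=cv2.cvtColor(c["image"],cv2.COLOR_RGB2HSV);m=((h[...,0]<5)|(h[...,0]>174))&(h[...,1]>170)&(h[...,2]>60)
    k=np.zeros_like(m);x0,y0,x1,y1=box;k[y0:y1,x0:x1]=m[y0:y1,x0:x1]
    n,l,s,_=cv2.connectedComponentsWithStats(k.astype(np.uint8));i=1+np.argmax(s[1:,4])
    ys,xs=np.where(l==i);P=np.c_[xs,ys].astype(float);mu=P.mean(0);u=np.linalg.svd(P-mu,full_matrices=False)[2][0]
    t=(P-mu)@u;return len(P),mu,mu+u*t.min(),mu+u*t.max()
E
python3 - <<'E'
from h import *
s=dict(np.load("pics/scene0.npz"));t=dict(np.load("pics/top0.npz"))
a=red(s,(295,215,345,260));b=red(t,(180,200,230,225));print(a,b)
print("mid",tri(s,a[1],t,b[1]))
for i in(2,3):
  for j in (2,3): print(i,j,tri(s,a[i],t,b[j]))
# dial
def blob(c,box,f):
    h=cv2.cvtColor(c["image"],cv2.COLOR_RGB2HSV).astype(int);x0,y0,x1,y1=box
    m=f(h)[y0:y1,x0:x1].astype(np.uint8);n,l,st,ce=cv2.connectedComponentsWithStats(m);i=1+np.argmax(st[1:,4])
    q=cv2.findContours((l==i).astype(np.uint8),0,2)[0][0]
    e=cv2.minEnclosingCircle(cv2.convexHull(q)); return st[i,4],ce[i]+[x0,y0],np.array(e[0])+[x0,y0],e[1]
d=blob(t,(255,130,298,172),lambda h:(h[...,2]>110)&(h[...,1]<45));print("dial",d,plane(t,d[2],.167))
k=blob(t,(298,150,320,172),lambda h:h[...,2]<35);print("knob",k,plane(t,k[2],.172))
k2=blob(s,(185,175,205,215),lambda h:h[...,2]<40);print("knobs",k2,tri(s,k2[1],t,k[1]))
bl=blob(t,(250,185,285,235),lambda h:(h[...,0]<15)&(h[...,1]>120)&(h[...,2]>60));print("blank",bl,plane(t,bl[1],.17))
h=cv2.cvtColor(t["image"],cv2.COLOR_RGB2HSV);m=cv2.inRange(h,(50,60,20),(95,255,255));m[:,:222]=0;m[:,320:]=0;m[:125]=0;m[245:]=0
ys,xs=np.where(m>0);print("green",len(xs),cv2.minAreaRect(np.c_[xs,ys][ys>195].astype(np.float32)))
b=[cv2.resize(c["image"][y0:y1,x0:x1,::-1],None,fx=5,fy=5,interpolation=cv2.INTER_CUBIC) for c,(x0,y0,x1,y1) in((t,(185,130,325,245)),)]
cv2.imwrite("pics/crop0.png",cv2.convertScaleAbs(b[0],alpha=1.6))
E
```

```text
(128, array([319.265625, 239.5625  ]), array([307.46113749, 228.5075949 ]), array([330.69089039, 250.2622635 ])) (164, array([207.04878049, 215.16463415]), array([192.70317443, 212.80320832]), array([221.24662852, 217.50173757]))
mid (array([0.51054626, 0.1957209 , 0.1004155 ]), np.float64(0.004730550110296648))
2 2 (array([0.52865411, 0.20744645, 0.15067165]), np.float64(0.04364278582217242))
2 3 (array([0.50512333, 0.15750008, 0.10423804]), np.float64(0.001353705556511533))
3 2 (array([0.51661545, 0.23338932, 0.0988489 ]), np.float64(0.005888159998614947))
3 3 (array([0.49256575, 0.18386342, 0.05121222]), np.float64(0.05581915194343347))
dial (np.int32(662), array([273.22205438, 143.52265861]), array([276. , 150.5]), 29.34716033935547) [0.66697134 0.01607453 0.167     ]
knob (np.int32(61), array([307.93442623, 161.52459016]), array([308. , 161.5]), 4.924529075622559) [ 0.63803586 -0.06286561  0.172     ]
knobs (np.int32(129), array([195.18604651, 193.03875969]), array([193.5, 193.5]), 10.606701850891113) (array([ 0.64151792, -0.06378626,  0.15015943]), np.float64(0.0013892905387332887))
blank (np.int32(476), array([265.40756303, 211.86134454]), array([265.45833302, 211.72916603]), 17.898889541625977) [0.51364437 0.04285701 0.17      ]
green 1871 ((268.5108337402344, 213.26487731933594), (75.641845703125, 37.690956115722656), 8.972625732421875)
```

View pics/crop0.png

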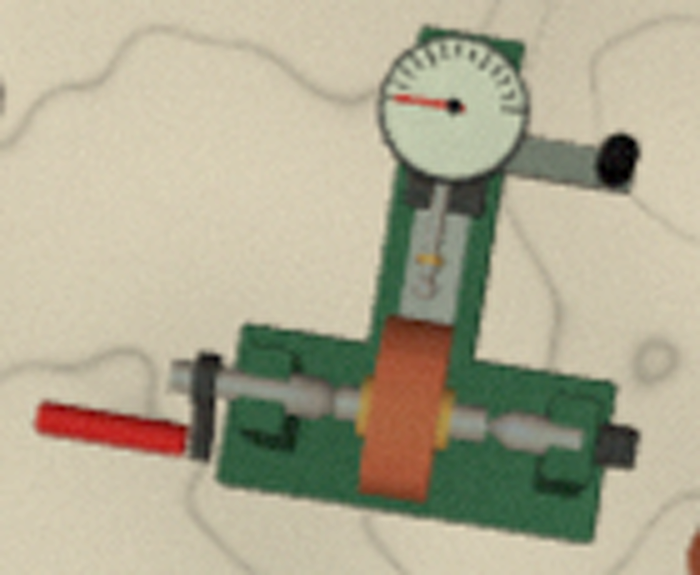

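The crop shows the arbor running from (180,378) to (600,443), the knob top at about (619,150), the crank arm near (207,405) and the handle on the robot's side of the axis. The needle is at rest. I'll refine the stand frame from the arbor line.

```bash
python3 - <<'E'
from h import *
s=dict(np.load("pics/scene0.npz"));t=dict(np.load("pics/top0.npz"))
cr=lambda p:(185+(p[0]+.5)/5-.5,130+(p[1]+.5)/5-.5)
A=plane(t,cr((182,376)),.13);B=plane(t,cr((575,437)),.13)
print("arbor",A,B,np.degrees(np.arctan2(-(A-B)[0],(A-B)[1])))
y=(A-B)[:2]/np.linalg.norm((A-B)[:2]);x=np.array([y[1],-y[0]])
bl=np.mean([plane(t,cr(p),.13)[:2] for p in((349,410),(449,422))],0);print("flanges mid",bl)
cs=[plane(t,cr(p),.01)[:2] for p in((245,325),(613,385),(592,543),(219,483))];print("base",np.mean(cs,0),[ (c-B[:2])@x for c in cs],[np.linalg.norm(cs[0]-cs[1]),np.linalg.norm(cs[1]-cs[2])])
k=plane(t,cr((620,148)),.172)[:2];d=plane(t,cr((454,105)),.167)[:2]
O=B[:2]+y*((bl-B[:2])@y);print("O",O,"x,y",x,y)
for n,p in(("knob",k),("dial",d)):print(n,p,(p-O)@x,(p-O)@y)
# predictions in scene
for n,p in(("O axis",(*O,.13)),("knobtop",(*k,.172)),("dial",(*d,.167))):print(n,proj(s,np.array(p)))
E=O+.153*y
for a in range(0,360,15):
    r=np.radians(a);P=np.array([*(E+.045*np.cos(r)*x),.13+.045*np.sin(r)]);print(a,proj(t,P).round(1),proj(s,P).round(1)) if 150<a<260 else 0
cv2.imwrite("pics/crop1.png",cv2.convertScaleAbs(cv2.resize(s["image"][135:285,175:340,::-1],None,fx=4.8,fy=4,interpolation=cv2.INTER_CUBIC),alpha=1.6))
E
```

```text
arbor [0.5356853  0.15539089 0.13      ] [ 0.50387229 -0.0429944   0.13      ] -9.110372441792867
flanges mid [0.51490956 0.04581963]
base [0.51576432 0.03730115] [np.float64(0.043866680256282445), np.float64(0.04226212277641979), np.float64(-0.04555572064489935), np.float64(-0.04445999805280263)] [np.float64(0.20565182342664068), np.float64(0.08782939997709818)]
O [0.51803413 0.04531857] x,y [ 0.98738516 -0.15833682] [0.15833682 0.98738516]
knob [ 0.64380098 -0.06441743] 0.14155556555785137 -0.08843817708048388
dial [0.6667234  0.01756761] 0.15120757276907976 -0.003857902892633703
O axis [268.08337777 198.75396451]
knobtop [193.05740719 185.53027987]
dial [208.10253416 208.9289693 ]
165 [201.3 218.9] [325.6 224.6]
180 [201.8 219.8] [325.8 228.4]
195 [202.5 219.6] [324.8 232.7]
210 [203.3 218.2] [322.8 237.2]
225 [204.2 215.7] [320.  241.6]
240 [205.2 212.4] [316.4 245.7]
255 [206.1 208.5] [312.3 249.2]
```

View pics/crop1.png

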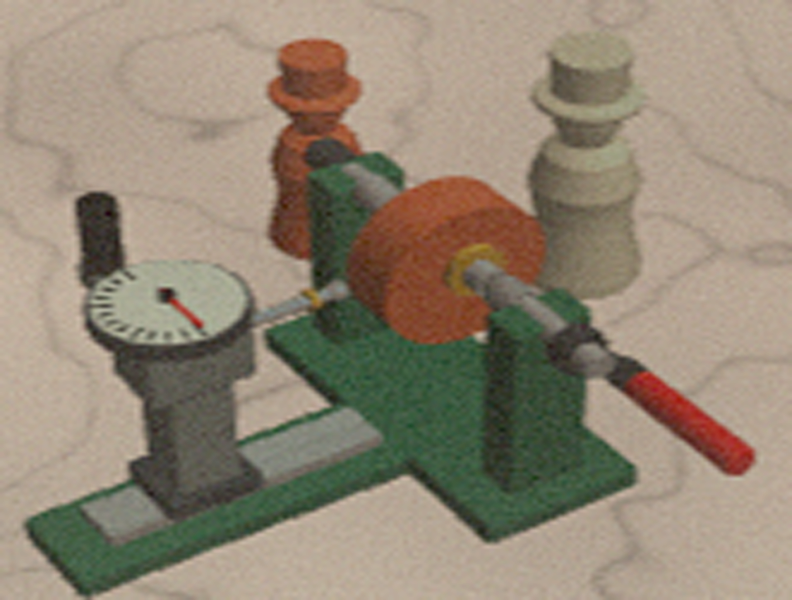

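Request:
{"op": "drive_tool", "data": {
  "moves": [
    {"z": -60},
    {"x": -60,"y": -42,"z": -70,"rz": 0.15},
    {"x": -120,"y": -83,"z": -70,"rz": 0.3},
    {"x": -175,"y": -121,"z": -70,"rz": 0.45},
    {"x": -230,"y": -159,"z": -70,"rz": 0.6},
    {"x": -285,"y": -197,"z": -70,"rz": 0.75},
    {"x": -340,"y": -235,"z": -70,"rz": 0.9},
    {"x": -395,"y": -272,"z": -70,"rz": 1.05},
    {"x": -450,"y": -310,"z": -70,"rz": 1.2},
    {"x": -500,"y": -345,"z": -70,"rz": 1.26},
    {"x": -550,"y": -380,"z": -70,"rz": 1.26},
    {"x": -603,"y": -416,"z": -70,"rz": 1.26},
    {"x": -603,"y": -416,"z": -70,"rz": 1.26},
    {"x": -603,"y": -416,"z": -70,"rz": 1.26},
    {"x": -603,"y": -416,"z": -70,"rz": 1.26}
  ]
}}

```text
invalid input at $.moves[0]: expected keys x, y, z, rx, ry, rz, fingers
```

```bash
python3 - <<'E'
from h import *
from cell import sensors,vision
for n in("wrist","top"):
    c=vision.read_camera(n);np.savez(f"pics/{n}1.npz",**c);cv2.imwrite(f"pics/{n}1.png",cv2.convertScaleAbs(c["image"][:,:,::-1],alpha=1.4))
    if n=="wrist": print(proj(c,np.array([.6433,-.064,.172])),-c["R"].T@c["t"])
o=sensors.get_obs();print({k:np.round(v,4) for k,v in o.items()})
E
```

```text
[-59.30491534 694.0196625 ] [0.23240196 0.6116426  0.38410405]
{'time_s': np.float64(0.2), 'qpos': array([-62.2742,  18.4221,  -4.016 ,  83.1481,   1.2966,  78.5418,
        -3.2589]), 'joint_velocities': array([ 0.0491, -0.1288,  0.0099, -0.3315,  0.0678, -0.0475, -0.0054]), 'effort': array([-0.00000e+00, -4.91165e+01, -4.03600e-01, -3.12496e+01,
       -6.39000e-02,  4.06000e-02,  1.00000e-04]), 'tool_pos': array([0.2942, 0.5793, 0.2299]), 'tool_rot': array([-1.799332e+02,  6.100000e-03,  1.530852e+02]), 'force': array([ 0.6135, -0.3105,  0.4025]), 'wrist_torque': array([0.0152, 0.0322, 0.0095]), 'grasp_force': np.float64(0.0), 'grip_width': np.float64(0.0867)}
```

View pics/wrist1.png

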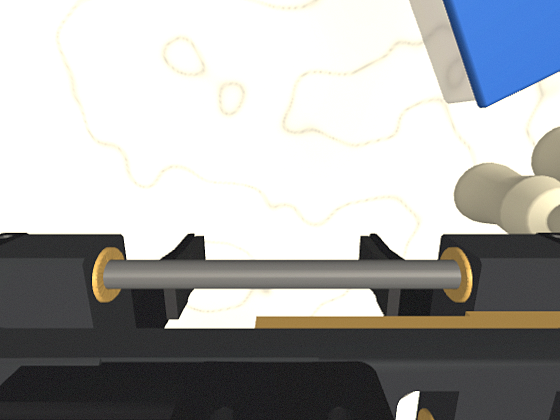

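The move was refused because every row needs all seven keys, and the picture is from the wrist camera at the start pose. I'll resend with full rows.

Request:
{"op": "drive_tool", "data": {
  "moves": [
    {"x": 0,"y": 0,"z": -60,"rx": 0,"ry": 0,"rz": 0,"fingers": -1},
    {"x": -60,"y": -42,"z": -70,"rx": 0,"ry": 0,"rz": 0.15,"fingers": -1},
    {"x": -115,"y": -79,"z": -70,"rx": 0,"ry": 0,"rz": 0.3,"fingers": -1},
    {"x": -165,"y": -114,"z": -70,"rx": 0,"ry": 0,"rz": 0.45,"fingers": -1},
    {"x": -215,"y": -148,"z": -70,"rx": 0,"ry": 0,"rz": 0.6,"fingers": -1},
    {"x": -265,"y": -183,"z": -70,"rx": 0,"ry": 0,"rz": 0.75,"fingers": -1},
    {"x": -315,"y": -217,"z": -70,"rx": 0,"ry": 0,"rz": 0.9,"fingers": -1},
    {"x": -365,"y": -252,"z": -70,"rx": 0,"ry": 0,"rz": 1.05,"fingers": -1},
    {"x": -415,"y": -286,"z": -70,"rx": 0,"ry": 0,"rz": 1.2,"fingers": -1},
    {"x": -465,"y": -321,"z": -70,"rx": 0,"ry": 0,"rz": 1.26,"fingers": -1},
    {"x": -515,"y": -355,"z": -70,"rx": 0,"ry": 0,"rz": 1.26,"fingers": -1},
    {"x": -560,"y": -386,"z": -70,"rx": 0,"ry": 0,"rz": 1.26,"fingers": -1},
    {"x": -603,"y": -416,"z": -70,"rx": 0,"ry": 0,"rz": 1.26,"fingers": -1},
    {"x": -603,"y": -416,"z": -70,"rx": 0,"ry": 0,"rz": 1.26,"fingers": -1},
    {"x": -603,"y": -416,"z": -70,"rx": 0,"ry": 0,"rz": 1.26,"fingers": -1}
  ]
}}

```text
time_s: 2.08
tool_pos: [0.6435, -0.0636, 0.3001]
tool_rot: [-179.9, -0.0, 80.9]
force: [-0.0, 2.0, -0.3]
grip_width: 0.087
grasp_force: 0.0
```

```bash
python3 - <<'E'
from h import *
from cell import sensors,vision
for n in("wrist",):
    c=vision.read_camera(n);np.savez(f"pics/{n}2.npz",**c);cv2.imwrite(f"pics/{n}2.png",c["image"][:,:,::-1])
    print(proj(c,np.array([.6433,-.064,.172])),-c["R"].T@c["t"])
o=sensors.get_obs();print({k:np.round(v,4) for k,v in o.items()})
E
```

```text
[282.08409557 202.08537359] [0.65438642 0.00552277 0.4546875 ]
{'time_s': np.float64(2.125), 'qpos': array([-19.7502,  17.9309,  30.068 ,  78.3386,  -8.9615,  86.1077,
         0.7177]), 'joint_velocities': array([-0.8138, -0.7093, -0.456 ,  0.1046,  0.2144, -0.1551,  0.072 ]), 'effort': array([ 1.18670e+00, -4.44791e+01,  5.88260e+00, -3.14250e+01,
        5.29000e-02,  1.87000e-02, -2.00000e-03]), 'tool_pos': array([ 0.6435, -0.0626,  0.3003]), 'tool_rot': array([-1.799577e+02, -6.740000e-02,  8.100130e+01]), 'force': array([ 0.5396, -0.8048, -0.6447]), 'wrist_torque': array([-0.0523,  0.0634, -0.037 ]), 'grasp_force': np.float64(0.0), 'grip_width': np.float64(0.0869)}
```

View pics/wrist2.png

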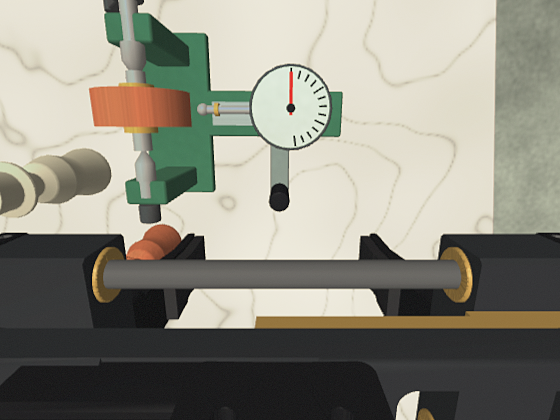

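The wrist view shows the knob top at (279,200) against a predicted (282,202), so the frame is good to about 2 mm. The needle is near 0 and the plunger is still clear of the blank. I'll descend and grip.

Request:
{"op": "drive_tool", "data": {
  "moves": [
    {"x": 0,"y": 0,"z": 40,"rx": 0,"ry": 0,"rz": 0,"fingers": -1},
    {"x": 0,"y": 0,"z": 80,"rx": 0,"ry": 0,"rz": 0,"fingers": -1},
    {"x": 0,"y": 0,"z": 120,"rx": 0,"ry": 0,"rz": 0,"fingers": -1},
    {"x": 0,"y": 0,"z": 145,"rx": 0,"ry": 0,"rz": 0,"fingers": -1},
    {"x": 0,"y": 0,"z": 153,"rx": 0,"ry": 0,"rz": 0,"fingers": -1},
    {"x": 0,"y": 0,"z": 153,"rx": 0,"ry": 0,"rz": 0,"fingers": -1},
    {"x": 0,"y": 0,"z": 153,"rx": 0,"ry": 0,"rz": 0,"fingers": 0},
    {"x": 0,"y": 0,"z": 153,"rx": 0,"ry": 0,"rz": 0,"fingers": 0.5},
    {"x": 0,"y": 0,"z": 153,"rx": 0,"ry": 0,"rz": 0,"fingers": 1},
    {"x": 0,"y": 0,"z": 153,"rx": 0,"ry": 0,"rz": 0,"fingers": 1},
    {"x": 0,"y": 0,"z": 153,"rx": 0,"ry": 0,"rz": 0,"fingers": 1},
    {"x": 0,"y": 0,"z": 153,"rx": 0,"ry": 0,"rz": 0,"fingers": 1}
  ],
  "force": 25
}}

```text
time_s: 3.62
tool_pos: [0.6437, -0.0644, 0.1476]
tool_rot: [180.0, -0.0, 80.9]
force: [0.9, -0.7, 0.6]
grip_width: 0.0352
grasp_force: 0.0
```

Request:
{"op": "drive_tool", "data": {
  "moves": [
    {"x": 0,"y": 0,"z": 0,"rx": 0,"ry": 0,"rz": 0,"fingers": 1},
    {"x": 0,"y": 0,"z": 0,"rx": 0,"ry": 0,"rz": 0,"fingers": 1},
    {"x": 0,"y": 0,"z": 0,"rx": 0,"ry": 0,"rz": 0,"fingers": 1},
    {"x": 0,"y": 0,"z": 0,"rx": 0,"ry": 0,"rz": 0,"fingers": 1},
    {"x": 0,"y": 0,"z": 0,"rx": 0,"ry": 0,"rz": 0,"fingers": 1}
  ]
}}

```text
time_s: 4.25
tool_pos: [0.6417, -0.064, 0.1474]
tool_rot: [-179.7, -0.0, 80.9]
force: [-5.5, 1.9, 3.5]
grip_width: 0.0194
grasp_force: 25.0
```

Request:
{"op": "drive_tool", "data": {
  "moves": [
    {"x": 0,"y": -2,"z": 0,"rx": 0,"ry": 0,"rz": 0,"fingers": 1},
    {"x": 0,"y": -4,"z": 0,"rx": 0,"ry": 0,"rz": 0,"fingers": 1},
    {"x": 0,"y": -6,"z": 0,"rx": 0,"ry": 0,"rz": 0,"fingers": 1},
    {"x": 0,"y": -8,"z": 0,"rx": 0,"ry": 0,"rz": 0,"fingers": 1},
    {"x": 0,"y": -10,"z": 0,"rx": 0,"ry": 0,"rz": 0,"fingers": 1},
    {"x": 0,"y": -11,"z": 0,"rx": 0,"ry": 0,"rz": 0,"fingers": 1},
    {"x": 0,"y": -12,"z": 0,"rx": 0,"ry": 0,"rz": 0,"fingers": 1},
    {"x": 0,"y": -13,"z": 0,"rx": 0,"ry": 0,"rz": 0,"fingers": 1},
    {"x": 0,"y": -14,"z": 0,"rx": 0,"ry": 0,"rz": 0,"fingers": 1}
  ]
}}

```text
time_s: 5.38
tool_pos: [0.632, -0.0624, 0.1476]
tool_rot: [179.7, 0.0, 80.9]
force: [6.1, -0.9, -5.1]
grip_width: 0.019
grasp_force: 25.1
```

```bash
cat > nd.py <<'E'
from h import *
from cell import sensors,vision
import sys
X=np.array([.9874,-.1583]);Y=np.array([.1583,.9874]);O=np.array([.5174,.0410])
def needle(c,show=None):
    # red pixels near dial, angle by rays on the dial plane
    h=cv2.cvtColor(c["image"],cv2.COLOR_RGB2HSV);m=((h[...,0]<8)|(h[...,0]>172))&(h[...,1]>120)&(h[...,2]>50)
    ys,xs=np.where(m);P=np.array([plane(c,(a,b),.167)[:2] for a,b in zip(xs,ys)]);Q=np.c_[(P-O)@X,(P-O)@Y]
    k=(Q[:,0]>.085)&(Q[:,0]<.18)&(abs(Q[:,1])<.035);return Q[k]
E
python3 - <<'E'
from nd import *
o=sensors.get_obs();print(o["tool_pos"],o["force"],o["grip_width"])
for n in("wrist","top","scene"):
    c=vision.read_camera(n);q=needle(c);print(n,len(q),q.mean(0) if len(q) else 0)
    if n!="scene":cv2.imwrite(f"pics/{n}3.png",c["image"][:,:,::-1])
a=cv2.imread("pics/wrist3.png")
cv2.imwrite("pics/w3.png",a)
E
```

```text
[ 0.63204014 -0.06241818  0.14756491] [ 6.10356389 -0.8634028  -5.05571646] 0.01896959959134769
wrist 570 [0.13978984 0.01752398]
top 12 [0.14175257 0.01450593]
scene 14 [0.13979967 0.01835915]
```

View pics/w3.png

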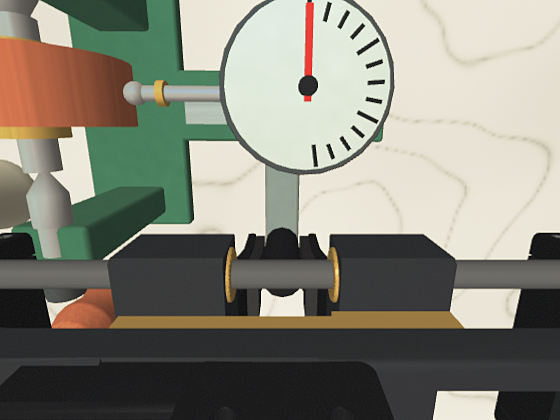

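The wrist view shows the needle at zero (tip at (310,5)) and the plunger tip at (135,92), just short of the blank. Pushing on.

Request:
{"op": "drive_tool", "data": {
  "moves": [
    {"x": 0,"y": -1,"z": 0,"rx": 0,"ry": 0,"rz": 0,"fingers": 1},
    {"x": 0,"y": -2,"z": 0,"rx": 0,"ry": 0,"rz": 0,"fingers": 1},
    {"x": 0,"y": -3,"z": 0,"rx": 0,"ry": 0,"rz": 0,"fingers": 1},
    {"x": 0,"y": -4,"z": 0,"rx": 0,"ry": 0,"rz": 0,"fingers": 1},
    {"x": 0,"y": -5,"z": 0,"rx": 0,"ry": 0,"rz": 0,"fingers": 1},
    {"x": 0,"y": -6,"z": 0,"rx": 0,"ry": 0,"rz": 0,"fingers": 1},
    {"x": 0,"y": -6,"z": 0,"rx": 0,"ry": 0,"rz": 0,"fingers": 1}
  ]
}}

```text
time_s: 6.4
tool_pos: [0.6266, -0.0615, 0.1476]
tool_rot: [179.6, 0.0, 80.9]
force: [9.2, -1.6, -6.4]
grip_width: 0.019
grasp_force: 25.1
```

```bash
cat >> nd.py <<'E'
def read():
    o=sensors.get_obs();kx=(o["tool_pos"][:2]-O)@X
    f=o["force"];print("t",o["time_s"],"knob s",(kx-.12).round(4),"tcp",o["tool_pos"].round(4),"Fx,Fy,Fz",(f[:2]@X).round(1),(f[:2]@Y).round(1),f[2].round(1),"w",o["grip_width"].round(4))
    return o,kx
def ang(name,px=None):
    q=needle(vision.read_camera(name))
    if len(q)<5: return None
    mu=q.mean(0);u=np.linalg.svd(q-mu,full_matrices=False)[2][0]
    v=mu-np.array([px,0]) if px is not None else u
    if v@u<0:u=-u
    return len(q),mu.round(4),"pca",np.arctan2(u[0],u[1]).round(3),"mean",np.arctan2(v[0],v[1]).round(3)
E
python3 - <<'E'
from nd import *
o,kx=read()
print(ang("wrist",kx+.010),ang("scene",kx+.010))
E
```

```text
Traceback (most recent call last):
  File "nd.py", line 12, in read
    f=o["force"];print("t",o["time_s"],"knob s",(kx-.12).round(4),"tcp",o["tool_pos"].round(4),"Fx,Fy,Fz",(f[:2]@X).round(1),(f[:2]@Y).round(1),f[2].round(1),"w",o["grip_width"].round(4))
                                                                                                                                                                  ^^^^^^^^^^^^^^^^^^^^^
AttributeError: 'float' object has no attribute 'round'
```

```bash
sed -i 's/o\["tool_pos"\]\.round(4)/np.round(o["tool_pos"],4)/;s/f=o\["force"\]/f=np.array(o["force"])/;s/f\[2\]\.round(1)/round(float(f[2]),1)/;s/o\["grip_width"\]\.round(4)/round(float(o["grip_width"]),4)/' nd.py; python3 - <<'E'
from nd import *
o,kx=read()
print(ang("wrist",kx+.010),ang("scene",kx+.010))
E
```

```text
t 6.4 knob s 0.0041 tcp [ 0.6266 -0.0615  0.1476] Fx,Fy,Fz 9.3 -0.1 -6.4 w 0.019
(563, array([0.1425, 0.0153]), 'pca', np.float64(0.545), 'mean', np.float64(0.505)) (9, array([0.1424, 0.0146]), 'pca', np.float64(0.521), 'mean', np.float64(0.522))
```

Request:
{"op": "drive_tool", "data": {
  "moves": [
    {"x": 0,"y": -1,"z": 0,"rx": 0,"ry": 0,"rz": 0,"fingers": 1},
    {"x": 0,"y": -1.5,"z": 0,"rx": 0,"ry": 0,"rz": 0,"fingers": 1},
    {"x": 0,"y": -2,"z": 0,"rx": 0,"ry": 0,"rz": 0,"fingers": 1},
    {"x": 0,"y": -2.5,"z": 0,"rx": 0,"ry": 0,"rz": 0,"fingers": 1},
    {"x": 0,"y": -3,"z": 0,"rx": 0,"ry": 0,"rz": 0,"fingers": 1},
    {"x": 0,"y": -3.5,"z": 0,"rx": 0,"ry": 0,"rz": 0,"fingers": 1},
    {"x": 0,"y": -3.5,"z": 0,"rx": 0,"ry": 0,"rz": 0,"fingers": 1}
  ]
}}

```text
time_s: 7.38
tool_pos: [0.6234, -0.061, 0.1476]
tool_rot: [179.6, 0.0, 80.9]
force: [8.8, -1.2, -7.1]
grip_width: 0.0191
grasp_force: 25.1
```

Request:
{"op": "drive_tool", "data": {
  "moves": [
    {"x": 0,"y": -0.5,"z": 0,"rx": 0,"ry": 0,"rz": 0,"fingers": 1},
    {"x": 0,"y": -1,"z": 0,"rx": 0,"ry": 0,"rz": 0,"fingers": 1},
    {"x": 0,"y": -1,"z": 0,"rx": 0,"ry": 0,"rz": 0,"fingers": 1}
  ]
}}

```text
time_s: 7.75
tool_pos: [0.6224, -0.0608, 0.1476]
tool_rot: [179.6, 0.0, 80.9]
force: [9.2, -0.3, -6.2]
grip_width: 0.0192
grasp_force: 25.1
```

Request:
{"op": "drive_tool", "data": {
  "moves": [
    {"x": 0,"y": -0.5,"z": 0,"rx": 0,"ry": 0,"rz": 0,"fingers": 1},
    {"x": 0,"y": -1,"z": 0,"rx": 0,"ry": 0,"rz": 0,"fingers": 1},
    {"x": 0,"y": -1,"z": 0,"rx": 0,"ry": 0,"rz": 0,"fingers": 1}
  ]
}}

```text
time_s: 8.12
tool_pos: [0.6215, -0.0607, 0.1476]
tool_rot: [179.6, 0.0, 80.9]
force: [8.7, -1.2, -5.4]
grip_width: 0.0194
grasp_force: 25.1
```

Request:
{"op": "drive_tool", "data": {
  "moves": [
    {"x": 0,"y": -0.5,"z": 0,"rx": 0,"ry": 0,"rz": 0,"fingers": 1},
    {"x": 0,"y": -1,"z": 0,"rx": 0,"ry": 0,"rz": 0,"fingers": 1},
    {"x": 0,"y": -1,"z": 0,"rx": 0,"ry": 0,"rz": 0,"fingers": 1}
  ]
}}

```text
time_s: 8.5
tool_pos: [0.6205, -0.0605, 0.1476]
tool_rot: [179.6, 0.0, 80.9]
force: [9.2, -0.9, -6.3]
grip_width: 0.0193
grasp_force: 25.1
```

Request:
{"op": "drive_tool", "data": {
  "moves": [
    {"x": 0,"y": -0.5,"z": 0,"rx": 0,"ry": 0,"rz": 0,"fingers": 1},
    {"x": 0,"y": -1,"z": 0,"rx": 0,"ry": 0,"rz": 0,"fingers": 1},
    {"x": 0,"y": -1,"z": 0,"rx": 0,"ry": 0,"rz": 0,"fingers": 1}
  ]
}}

```text
time_s: 8.88
tool_pos: [0.6196, -0.0604, 0.1476]
tool_rot: [179.6, 0.0, 80.9]
force: [9.7, -1.5, -8.0]
grip_width: 0.0195
grasp_force: 25.1
```

Request:
{"op": "drive_tool", "data": {
  "moves": [
    {"x": 0,"y": -0.5,"z": 0,"rx": 0,"ry": 0,"rz": 0,"fingers": 1},
    {"x": 0,"y": -1,"z": 0,"rx": 0,"ry": 0,"rz": 0,"fingers": 1},
    {"x": 0,"y": -1,"z": 0,"rx": 0,"ry": 0,"rz": 0,"fingers": 1}
  ]
}}

```text
time_s: 9.25
tool_pos: [0.619, -0.0602, 0.1476]
tool_rot: [179.5, 0.0, 80.9]
force: [9.8, -1.0, -8.0]
grip_width: 0.0194
grasp_force: 25.1
```

Request:
{"op": "drive_tool", "data": {
  "moves": [
    {"x": 0,"y": -0.5,"z": 0,"rx": 0,"ry": 0,"rz": 0,"fingers": 1},
    {"x": 0,"y": -1,"z": 0,"rx": 0,"ry": 0,"rz": 0,"fingers": 1},
    {"x": 0,"y": -1,"z": 0,"rx": 0,"ry": 0,"rz": 0,"fingers": 1}
  ]
}}

```text
time_s: 9.62
tool_pos: [0.6188, -0.0602, 0.1476]
tool_rot: [179.4, 0.0, 80.9]
force: [12.9, -2.3, -9.4]
grip_width: 0.0196
grasp_force: 25.1
```

Request:
{"op": "drive_tool", "data": {
  "moves": [
    {"x": 0,"y": -0.5,"z": 0,"rx": 0,"ry": 0,"rz": 0,"fingers": 1},
    {"x": 0,"y": -1,"z": 0,"rx": 0,"ry": 0,"rz": 0,"fingers": 1},
    {"x": 0,"y": -1,"z": 0,"rx": 0,"ry": 0,"rz": 0,"fingers": 1}
  ]
}}

```text
time_s: 10.0
tool_pos: [0.6185, -0.0602, 0.1477]
tool_rot: [179.3, 0.0, 80.9]
force: [15.4, -2.0, -11.8]
grip_width: 0.0194
grasp_force: 25.2
```

```bash
python3 - <<'E'
from nd import *
o,kx=read()
print(ang("wrist",kx+.010),ang("scene",kx+.010))
E
```

```text
t 10.0 knob s -0.0041 tcp [ 0.6185 -0.0602  0.1477] Fx,Fy,Fz 15.6 0.4 -11.8 w 0.0194
(512, array([ 0.1414, -0.0009]), 'pca', np.float64(1.739), 'mean', np.float64(1.626)) (20, array([ 0.142 , -0.0021]), 'pca', np.float64(1.714), 'mean', np.float64(1.702))
```

The gauge is at its stop: about 15 N in total, with roughly 5 N of that on the stop, and the needle near 1.7. I'll relax the push, then release.

Request:
{"op": "drive_tool", "data": {
  "moves": [
    {"x": 0,"y": 1.5,"z": 0,"rx": 0,"ry": 0,"rz": 0,"fingers": 1},
    {"x": 0,"y": 3,"z": 0,"rx": 0,"ry": 0,"rz": 0,"fingers": 1},
    {"x": 0,"y": 3.5,"z": 0,"rx": 0,"ry": 0,"rz": 0,"fingers": 1},
    {"x": 0,"y": 3.5,"z": 0,"rx": 0,"ry": 0,"rz": 0,"fingers": 1}
  ]
}}

```text
time_s: 10.6
tool_pos: [0.6193, -0.0603, 0.1476]
tool_rot: [179.7, 0.0, 80.9]
force: [7.7, -1.7, -5.2]
grip_width: 0.0193
grasp_force: 25.1
```

Request:
{"op": "drive_tool", "data": {
  "moves": [
    {"x": 0,"y": 0,"z": 0,"rx": 0,"ry": 0,"rz": 0,"fingers": 0.2},
    {"x": 0,"y": 0,"z": 0,"rx": 0,"ry": 0,"rz": 0,"fingers": 0.2},
    {"x": 0,"y": 0,"z": 0,"rx": 0,"ry": 0,"rz": 0,"fingers": 0.2},
    {"x": 0,"y": 0,"z": 0,"rx": 0,"ry": 0,"rz": 0,"fingers": 0.2},
    {"x": 0,"y": 0,"z": -30,"rx": 0,"ry": 0,"rz": 0,"fingers": 0.2},
    {"x": 0,"y": 0,"z": -70,"rx": 0,"ry": 0,"rz": 0,"fingers": 0.2},
    {"x": 0,"y": 0,"z": -110,"rx": 0,"ry": 0,"rz": 0,"fingers": 0},
    {"x": 0,"y": 0,"z": -140,"rx": 0,"ry": 0,"rz": 0,"fingers": 0},
    {"x": 0,"y": 0,"z": -140,"rx": 0,"ry": 0,"rz": 0,"fingers": 0},
    {"x": 0,"y": 0,"z": -140,"rx": 0,"ry": 0,"rz": 0,"fingers": 0}
  ]
}}

```text
time_s: 11.85
tool_pos: [0.6165, -0.0599, 0.2866]
tool_rot: [-179.9, -0.0, 80.9]
force: [0.7, 0.6, 0.4]
grip_width: 0.0434
grasp_force: 0.0
```

```bash
python3 - <<'E'
from nd import *
o,kx=read();print(o["tool_rot"])
c=vision.read_camera("wrist");cv2.imwrite("pics/w4.png",c["image"][:,:,::-1]);np.savez("pics/w4.npz",**c);print(c["fx"])
c=vision.read_camera("top");np.savez("pics/t4.npz",**c)
print(ang("wrist",.1415-.0015),ang("scene",.141-.001))
E
```

```text
t 11.85 knob s -0.0061 tcp [ 0.6165 -0.0599  0.2866] Fx,Fy,Fz 0.6 0.7 0.4 w 0.0434
[-1.79930787e+02 -8.25104299e-04  8.08924659e+01]
308.6324921594143
(110, array([0.1429, 0.0015]), 'pca', np.float64(1.557), 'mean', np.float64(1.083)) (18, array([0.143 , 0.0009]), 'pca', np.float64(1.557), 'mean', np.float64(1.275))
```

View pics/w4.png

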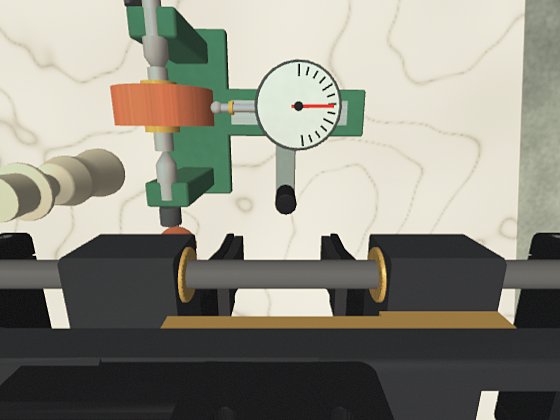

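The needle now stands near 1.56, so the gauge sprang back about a millimetre on release. I'll nudge it home once more with shut fingers from behind the knob and withdraw straight back.

Request:
{"op": "drive_tool", "data": {
  "moves": [
    {"x": 0,"y": 20,"z": 0,"rx": 0,"ry": 0,"rz": 0,"fingers": 1},
    {"x": 0,"y": 42,"z": 0,"rx": 0,"ry": 0,"rz": 0,"fingers": 1},
    {"x": 0,"y": 42,"z": 40,"rx": 0,"ry": 0,"rz": 0,"fingers": 1},
    {"x": 0,"y": 42,"z": 80,"rx": 0,"ry": 0,"rz": 0,"fingers": 1},
    {"x": 0,"y": 42,"z": 120,"rx": 0,"ry": 0,"rz": 0,"fingers": 1},
    {"x": 0,"y": 42,"z": 136,"rx": 0,"ry": 0,"rz": 0,"fingers": 1},
    {"x": 0,"y": 42,"z": 136,"rx": 0,"ry": 0,"rz": 0,"fingers": 1},
    {"x": 0,"y": 38,"z": 136,"rx": 0,"ry": 0,"rz": 0,"fingers": 1},
    {"x": 0,"y": 35,"z": 136,"rx": 0,"ry": 0,"rz": 0,"fingers": 1},
    {"x": 0,"y": 32,"z": 136,"rx": 0,"ry": 0,"rz": 0,"fingers": 1},
    {"x": 0,"y": 30,"z": 136,"rx": 0,"ry": 0,"rz": 0,"fingers": 1},
    {"x": 0,"y": 30,"z": 136,"rx": 0,"ry": 0,"rz": 0,"fingers": 1}
  ]
}}

```text
time_s: 13.55
tool_pos: [0.6465, -0.0647, 0.1518]
tool_rot: [180.0, -0.0, 80.9]
force: [0.2, -0.5, -0.0]
grip_width: 0.0002
grasp_force: 0.0
```

Request:
{"op": "drive_tool", "data": {
  "moves": [
    {"x": 0,"y": -1,"z": 0,"rx": 0,"ry": 0,"rz": 0,"fingers": 1},
    {"x": 0,"y": -2,"z": 0,"rx": 0,"ry": 0,"rz": 0,"fingers": 1},
    {"x": 0,"y": -3,"z": 0,"rx": 0,"ry": 0,"rz": 0,"fingers": 1},
    {"x": 0,"y": -3,"z": 0,"rx": 0,"ry": 0,"rz": 0,"fingers": 1}
  ]
}}

```text
time_s: 14.05
tool_pos: [0.6436, -0.0643, 0.1516]
tool_rot: [180.0, -0.0, 80.9]
force: [-1.0, -1.0, 0.1]
grip_width: 0.0005
grasp_force: 0.0
```

```bash
python3 - <<'E'
from nd import *
read();print(ang("scene",.141-.001))
E
```

```text
t 14.05 knob s 0.0213 tcp [ 0.6436 -0.0643  0.1516] Fx,Fy,Fz -0.8 -1.1 0.1 w 0.0005
(19, array([0.142 , 0.0008]), 'pca', np.float64(1.54), 'mean', np.float64(1.181))
```

Request:
{"op": "drive_tool", "data": {
  "moves": [
    {"x": 0,"y": -1,"z": 0,"rx": 0,"ry": 0,"rz": 0,"fingers": 1},
    {"x": 0,"y": -2,"z": 0,"rx": 0,"ry": 0,"rz": 0,"fingers": 1},
    {"x": 0,"y": -3,"z": 0,"rx": 0,"ry": 0,"rz": 0,"fingers": 1},
    {"x": 0,"y": -3,"z": 0,"rx": 0,"ry": 0,"rz": 0,"fingers": 1}
  ]
}}

```text
time_s: 14.6
tool_pos: [0.6406, -0.0638, 0.1516]
tool_rot: [180.0, -0.0, 80.9]
force: [0.1, 0.9, 1.0]
grip_width: 0.0004
grasp_force: 0.0
```

Request:
{"op": "drive_tool", "data": {
  "moves": [
    {"x": 0,"y": -1,"z": 0,"rx": 0,"ry": 0,"rz": 0,"fingers": 1},
    {"x": 0,"y": -2,"z": 0,"rx": 0,"ry": 0,"rz": 0,"fingers": 1},
    {"x": 0,"y": -2,"z": 0,"rx": 0,"ry": 0,"rz": 0,"fingers": 1}
  ]
}}

```text
time_s: 14.98
tool_pos: [0.6396, -0.0636, 0.1518]
tool_rot: [179.9, 0.0, 80.9]
force: [4.6, -0.0, -2.2]
grip_width: 0.0007
grasp_force: 2.0
```

```bash
python3 - <<'E'
from nd import *
read();print(ang("scene",.141-.001))
E
```

```text
t 14.975 knob s 0.0172 tcp [ 0.6396 -0.0636  0.1518] Fx,Fy,Fz 4.5 0.7 -2.2 w 0.0007
(19, array([1.414e-01, 1.000e-04]), 'pca', np.float64(1.615), 'mean', np.float64(1.5))
```

Request:
{"op": "drive_tool", "data": {
  "moves": [
    {"x": 0,"y": -1,"z": 0,"rx": 0,"ry": 0,"rz": 0,"fingers": 1},
    {"x": 0,"y": -2,"z": 0,"rx": 0,"ry": 0,"rz": 0,"fingers": 1},
    {"x": 0,"y": -2,"z": 0,"rx": 0,"ry": 0,"rz": 0,"fingers": 1}
  ]
}}

```text
time_s: 15.4
tool_pos: [0.639, -0.0636, 0.152]
tool_rot: [179.7, 0.0, 80.9]
force: [9.5, -1.7, -4.7]
grip_width: 0.0
grasp_force: 4.0
```

Request:
{"op": "drive_tool", "data": {
  "moves": [
    {"x": 0,"y": -1,"z": 0,"rx": 0,"ry": 0,"rz": 0,"fingers": 1},
    {"x": 0,"y": -1,"z": 0,"rx": 0,"ry": 0,"rz": 0,"fingers": 1}
  ]
}}

```text
time_s: 15.65
tool_pos: [0.6388, -0.0635, 0.1521]
tool_rot: [179.6, 0.0, 80.9]
force: [12.0, -1.9, -6.6]
grip_width: 0.0003
grasp_force: 4.9
```

Request:
{"op": "drive_tool", "data": {
  "moves": [
    {"x": 0,"y": -1,"z": 0,"rx": 0,"ry": 0,"rz": 0,"fingers": 1},
    {"x": 0,"y": -1,"z": 0,"rx": 0,"ry": 0,"rz": 0,"fingers": 1}
  ]
}}

```text
time_s: 15.9
tool_pos: [0.6386, -0.0635, 0.1523]
tool_rot: [179.5, 0.0, 80.9]
force: [12.8, -2.9, -6.4]
grip_width: 0.0006
grasp_force: 5.8
```

```bash
python3 - <<'E'
from nd import *
read();print(ang("scene",.141-.001),ang("wrist",.14))
E
```

```text
t 15.9 knob s 0.0162 tcp [ 0.6386 -0.0635  0.1523] Fx,Fy,Fz 13.1 -0.8 -6.4 w 0.0006
(18, array([ 0.1408, -0.0015]), 'pca', np.float64(1.717), 'mean', np.float64(2.622)) (477, array([ 0.1416, -0.0005]), 'pca', np.float64(1.715), 'mean', np.float64(1.842))
```

Request:
{"op": "drive_tool", "data": {
  "moves": [
    {"x": 0,"y": 2,"z": 0,"rx": 0,"ry": 0,"rz": 0,"fingers": 1},
    {"x": 0,"y": 5,"z": 0,"rx": 0,"ry": 0,"rz": 0,"fingers": 1},
    {"x": 0,"y": 10,"z": 0,"rx": 0,"ry": 0,"rz": 0,"fingers": 1},
    {"x": 0,"y": 14,"z": 0,"rx": 0,"ry": 0,"rz": 0,"fingers": 1}
  ]
}}

```text
time_s: 16.5
tool_pos: [0.6481, -0.065, 0.1513]
tool_rot: [-179.9, -0.0, 80.9]
force: [-0.3, 0.7, -1.3]
grip_width: 0.0009
grasp_force: 0.0
```

```bash
python3 - <<'E'
from nd import *
read();print(ang("scene",.141-.001),ang("wrist",.14))
E
```

```text
t 16.5 knob s 0.0258 tcp [ 0.6481 -0.065   0.1513] Fx,Fy,Fz -0.4 0.7 -1.3 w 0.0009
(18, array([0.143 , 0.0009]), 'pca', np.float64(1.557), 'mean', np.float64(1.275)) (492, array([0.1425, 0.0019]), 'pca', np.float64(1.56), 'mean', np.float64(0.926))
```

It came back to exactly 1.557 and the push felt stiff from first contact. So the spring-back is only the stop relaxing, and the gauge is home. Home knob position puts the stand origin near (0.514, 0.042). Now I'll move over to the crank.

Request:
{"op": "drive_tool", "data": {
  "moves": [
    {"x": 0,"y": 0,"z": -50,"rx": 0,"ry": 0,"rz": 0,"fingers": 0},
    {"x": 0,"y": 0,"z": -100,"rx": 0,"ry": 0,"rz": 0,"fingers": -1},
    {"x": 40,"y": -28,"z": -110,"rx": 0,"ry": 0,"rz": 0,"fingers": -1},
    {"x": 85,"y": -60,"z": -110,"rx": 0,"ry": 0,"rz": 0,"fingers": -1},
    {"x": 130,"y": -93,"z": -110,"rx": 0,"ry": 0,"rz": 0,"fingers": -1},
    {"x": 175,"y": -125,"z": -110,"rx": 0,"ry": 0,"rz": 0,"fingers": -1},
    {"x": 215,"y": -153,"z": -110,"rx": 0,"ry": 0,"rz": 0,"fingers": -1},
    {"x": 248,"y": -176,"z": -110,"rx": 0,"ry": 0,"rz": 0,"fingers": -1},
    {"x": 248,"y": -176,"z": -110,"rx": 0,"ry": 0,"rz": 0,"fingers": -1},
    {"x": 248,"y": -176,"z": -110,"rx": 0,"ry": 0,"rz": 0,"fingers": -1}
  ]
}}

```text
time_s: 17.85
tool_pos: [0.5143, 0.2066, 0.2616]
tool_rot: [180.0, 0.0, 80.9]
force: [-0.6, -0.8, -0.2]
grip_width: 0.0851
grasp_force: 0.0
```

```bash
python3 - <<'E'
from nd import *
o,_=read();print(o["qpos"],o["tool_rot"])
c=vision.read_camera("wrist");cv2.imwrite("pics/w5.png",c["image"][:,:,::-1]);np.savez("pics/w5.npz",**c)
s=vision.read_camera("scene")
O=np.array([.514,.042])
q=proj(c,np.array([.511,.1955,.1]));print("pred",q)
b=red(c,(0,0,560,250));a=red(dict(np.load("pics/scene0.npz")),(295,215,345,260));print(b)
for i,j in((1,1),(2,2),(2,3),(3,2),(3,3)):
    p,e=tri(dict(np.load("pics/scene0.npz")),a[i],c,b[j]);print(i,j,p.round(4),e.round(4),((p[:2]-O)@X).round(4),((p[:2]-O)@Y).round(4))
E
```

```text
t 17.85 knob s -0.1493 tcp [0.5143 0.2066 0.2616] Fx,Fy,Fz -0.5 -0.9 -0.2 w 0.0851
[-42.95289409   5.77181949  19.7891168   95.01417354  -1.93739901
  79.56893215 -32.05394391] [1.79984175e+02 4.42120026e-02 8.08511676e+01]
pred [280.59125536 204.33887076]
(1098, array([279.17395264, 202.88797814]), array([279.51764119, 167.93625743]), array([278.81838868, 239.04738036]))
1 1 [0.5097 0.1978 0.1013] 0.0004 -0.0289 0.1532
2 2 [0.5336 0.2187 0.1543] 0.0546 -0.0086 0.1776
2 3 [0.5033 0.1576 0.1028] 0.0013 -0.0289 0.1125
3 2 [0.5154 0.2347 0.0992] 0.0024 -0.0291 0.1905
3 3 [0.4913 0.18   0.0695] 0.0672 -0.0443 0.1326
```

View pics/w5.png

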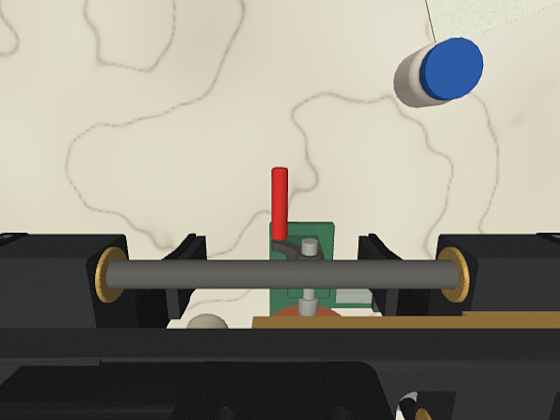

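The wrist view shows the handle from (279,168) to (279,239). Triangulated ends at y = 0.1125 and 0.1905 match the given 0.114 to 0.192. The handle's middle is at z ≈ 0.101 on the robot's side. Descending onto it.

Request:
{"op": "drive_tool", "data": {
  "moves": [
    {"x": 2,"y": -3,"z": 40,"rx": 0,"ry": 0,"rz": 0,"fingers": -1},
    {"x": 2,"y": -3,"z": 80,"rx": 0,"ry": 0,"rz": 0,"fingers": -1},
    {"x": 2,"y": -3,"z": 120,"rx": 0,"ry": 0,"rz": 0,"fingers": -1},
    {"x": 2,"y": -3,"z": 155,"rx": 0,"ry": 0,"rz": 0,"fingers": -0.5},
    {"x": 2,"y": -3,"z": 170,"rx": 0,"ry": 0,"rz": 0,"fingers": 0},
    {"x": 2,"y": -3,"z": 170,"rx": 0,"ry": 0,"rz": 0,"fingers": 0.4},
    {"x": 2,"y": -3,"z": 170,"rx": 0,"ry": 0,"rz": 0,"fingers": 1},
    {"x": 2,"y": -3,"z": 170,"rx": 0,"ry": 0,"rz": 0,"fingers": 1},
    {"x": 2,"y": -3,"z": 170,"rx": 0,"ry": 0,"rz": 0,"fingers": 1},
    {"x": 2,"y": -3,"z": 170,"rx": 0,"ry": 0,"rz": 0,"fingers": 1},
    {"x": 2,"y": -3,"z": 170,"rx": 0,"ry": 0,"rz": 0,"fingers": 1},
    {"x": 2,"y": -3,"z": 170,"rx": 0,"ry": 0,"rz": 0,"fingers": 1}
  ],
  "force": 15
}}

```text
time_s: 19.45
tool_pos: [0.512, 0.2101, 0.0918]
tool_rot: [179.9, -0.0, 80.9]
force: [1.1, -0.0, -0.5]
grip_width: 0.0174
grasp_force: 15.0
```

```bash
cat >> nd.py <<'E'
def st():
    o=sensors.get_obs();p=np.array(o["tool_pos"]);f=np.array(o["force"])
    d=p[:2]-np.array([.516,.042]);print("t",o["time_s"],"xs",(d@X*1e3).round(1),"ys",(d@Y*1e3).round(1),"zgrasp-130",((p[2]+.011-.13)*1e3).round(1),"F",(f[:2]@X).round(1),(f[:2]@Y).round(1),f[2].round(1),"w",round(float(o["grip_width"])*1e3,1))
E
python3 - <<'E'
from nd import *
st();print(ang("scene",.14))
E
```

```text
t 19.45 xs -30.6 ys 165.3 zgrasp-130 -27.2 F 1.1 0.1 -0.5 w 17.4
(18, array([0.1426, 0.0009]), 'pca', np.float64(1.51), 'mean', np.float64(1.222))
```

Request:
{"op": "drive_tool", "data": {
  "moves": [
    {"x": 0,"y": 2.8,"z": 2.7,"rx": 0,"ry": 0,"rz": 0,"fingers": 1},
    {"x": 0,"y": 5.9,"z": 5.1,"rx": 0,"ry": 0,"rz": 0,"fingers": 1},
    {"x": 0,"y": 9.2,"z": 7.3,"rx": 0,"ry": 0,"rz": 0,"fingers": 1},
    {"x": 0,"y": 12.7,"z": 9.1,"rx": 0,"ry": 0,"rz": 0,"fingers": 1},
    {"x": 0,"y": 12.7,"z": 9.1,"rx": 0,"ry": 0,"rz": 0,"fingers": 1}
  ]
}}

```text
time_s: 20.12
tool_pos: [0.5241, 0.208, 0.083]
tool_rot: [-180.0, -0.0, 80.9]
force: [-0.9, -0.4, 5.4]
grip_width: 0.0175
grasp_force: 15.0
```

```bash
python3 - <<'E'
from nd import *
st();print(ang("scene",.14))
E
```

```text
t 20.125 xs -18.2 ys 165.2 zgrasp-130 -36.0 F -0.9 -0.6 5.4 w 17.5
(17, array([ 0.1424, -0.003 ]), 'pca', np.float64(1.845), 'mean', np.float64(2.475))
```

Turning this way raises the needle (1.85), so the low spot lies the other way. I'll reverse and wind over the top.

Request:
{"op": "drive_tool", "data": {
  "moves": [
    {"x": 0,"y": -2.7,"z": -1.5,"rx": 0,"ry": 0,"rz": 0,"fingers": 1},
    {"x": 0,"y": -5.5,"z": -3.1,"rx": 0,"ry": 0,"rz": 0,"fingers": 1},
    {"x": 0,"y": -8,"z": -5,"rx": 0,"ry": 0,"rz": 0,"fingers": 1},
    {"x": 0,"y": -10.4,"z": -7,"rx": 0,"ry": 0,"rz": 0,"fingers": 1},
    {"x": 0,"y": -12.7,"z": -9.2,"rx": 0,"ry": 0,"rz": 0,"fingers": 1},
    {"x": 0,"y": -14.8,"z": -11.5,"rx": 0,"ry": 0,"rz": 0,"fingers": 1},
    {"x": 0,"y": -18.5,"z": -16.6,"rx": 0,"ry": 0,"rz": 0,"fingers": 1},
    {"x": 0,"y": -18.5,"z": -16.6,"rx": 0,"ry": 0,"rz": 0,"fingers": 1}
  ]
}}

```text
time_s: 21.18
tool_pos: [0.505, 0.2112, 0.0993]
tool_rot: [-179.9, -0.0, 80.9]
force: [2.8, -0.4, 0.0]
grip_width: 0.0176
grasp_force: 15.0
```

```bash
python3 - <<'E'
from nd import *
st();print(ang("scene",.14))
E
```

```text
t 21.175 xs -37.6 ys 165.3 zgrasp-130 -19.7 F 2.9 0.1 0.0 w 17.6
(17, array([0.142 , 0.0046]), 'pca', np.float64(1.353), 'mean', np.float64(0.408))
```

Request:
{"op": "drive_tool", "data": {
  "moves": [
    {"x": 0,"y": -1.6,"z": -2.7,"rx": 0,"ry": 0,"rz": 0,"fingers": 1},
    {"x": 0,"y": -2.9,"z": -5.5,"rx": 0,"ry": 0,"rz": 0,"fingers": 1},
    {"x": 0,"y": -4.1,"z": -8.4,"rx": 0,"ry": 0,"rz": 0,"fingers": 1},
    {"x": 0,"y": -5.1,"z": -11.4,"rx": 0,"ry": 0,"rz": 0,"fingers": 1},
    {"x": 0,"y": -5.9,"z": -14.4,"rx": 0,"ry": 0,"rz": 0,"fingers": 1},
    {"x": 0,"y": -6.4,"z": -17.5,"rx": 0,"ry": 0,"rz": 0,"fingers": 1},
    {"x": 0,"y": -6.7,"z": -20.6,"rx": 0,"ry": 0,"rz": 0,"fingers": 1},
    {"x": 0,"y": -6.8,"z": -23.8,"rx": 0,"ry": 0,"rz": 0,"fingers": 1},
    {"x": 0,"y": -6.8,"z": -23.8,"rx": 0,"ry": 0,"rz": 0,"fingers": 1}
  ]
}}

```text
time_s: 22.35
tool_pos: [0.4981, 0.2124, 0.1229]
tool_rot: [-179.9, 0.0, 80.9]
force: [-2.6, 3.0, -3.8]
grip_width: 0.0168
grasp_force: 15.0
```

```bash
python3 - <<'E'
from nd import *
st();print(ang("scene",.14))
s=vision.read_camera("scene")
b=red(s,(280,170,350,275));print(b)
E
```

```text
t 22.35 xs -44.7 ys 165.4 zgrasp-130 3.9 F -3.0 2.5 -3.8 w 16.8
(11, array([0.1402, 0.0103]), 'pca', np.float64(0.968), 'mean', np.float64(0.018))
(58, array([333.05172414, 233.        ]), array([329.15888222, 227.60716455]), array([336.56655813, 237.86917315]))
```

Request:
{"op": "drive_tool", "data": {
  "moves": [
    {"x": 0,"y": 0.1,"z": -3.1,"rx": 0,"ry": 0,"rz": 0,"fingers": 1},
    {"x": 0,"y": 0.4,"z": -6.3,"rx": 0,"ry": 0,"rz": 0,"fingers": 1},
    {"x": 0,"y": 1,"z": -9.4,"rx": 0,"ry": 0,"rz": 0,"fingers": 1},
    {"x": 0,"y": 1.7,"z": -12.4,"rx": 0,"ry": 0,"rz": 0,"fingers": 1},
    {"x": 0,"y": 2.7,"z": -15.4,"rx": 0,"ry": 0,"rz": 0,"fingers": 1},
    {"x": 0,"y": 3.9,"z": -18.3,"rx": 0,"ry": 0,"rz": 0,"fingers": 1},
    {"x": 0,"y": 5.3,"z": -21.1,"rx": 0,"ry": 0,"rz": 0,"fingers": 1},
    {"x": 0,"y": 6.8,"z": -23.8,"rx": 0,"ry": 0,"rz": 0,"fingers": 1},
    {"x": 0,"y": 8.6,"z": -26.4,"rx": 0,"ry": 0,"rz": 0,"fingers": 1},
    {"x": 0,"y": 10.5,"z": -28.9,"rx": 0,"ry": 0,"rz": 0,"fingers": 1},
    {"x": 0,"y": 10.5,"z": -28.9,"rx": 0,"ry": 0,"rz": 0,"fingers": 1}
  ]
}}

```text
time_s: 23.82
tool_pos: [0.5078, 0.2109, 0.1522]
tool_rot: [-179.8, 0.0, 80.9]
force: [-7.4, 3.2, 1.0]
grip_width: 0.0172
grasp_force: 15.0
```

```bash
python3 - <<'E'
from nd import *
st();print(ang("scene",.14))
s=vision.read_camera("scene");cv2.imwrite("pics/s6.png",s["image"][:,:,::-1])
b=red(s,(280,150,350,275));print(b)
E
```

```text
t 23.825 xs -34.8 ys 165.5 zgrasp-130 33.2 F -7.9 2.0 1.0 w 17.2
(9, array([0.1356, 0.0148]), 'pca', np.float64(0.562), 'mean', np.float64(-0.292))
(63, array([330.84126984, 224.12698413]), array([326.9394604 , 218.03879875]), array([334.13783717, 229.27078045]))
```

Request:
{"op": "drive_tool", "data": {
  "moves": [
    {"x": 0,"y": 2.1,"z": -2.3,"rx": 0,"ry": 0,"rz": 0,"fingers": 1},
    {"x": 0,"y": 4.4,"z": -4.5,"rx": 0,"ry": 0,"rz": 0,"fingers": 1},
    {"x": 0,"y": 6.8,"z": -6.6,"rx": 0,"ry": 0,"rz": 0,"fingers": 1},
    {"x": 0,"y": 9.3,"z": -8.4,"rx": 0,"ry": 0,"rz": 0,"fingers": 1},
    {"x": 0,"y": 12,"z": -10.1,"rx": 0,"ry": 0,"rz": 0,"fingers": 1},
    {"x": 0,"y": 14.8,"z": -11.5,"rx": 0,"ry": 0,"rz": 0,"fingers": 1},
    {"x": 0,"y": 17.7,"z": -12.8,"rx": 0,"ry": 0,"rz": 0,"fingers": 1},
    {"x": 0,"y": 20.6,"z": -13.9,"rx": 0,"ry": 0,"rz": 0,"fingers": 1},
    {"x": 0,"y": 23.6,"z": -14.8,"rx": 0,"ry": 0,"rz": 0,"fingers": 1},
    {"x": 0,"y": 26.7,"z": -15.4,"rx": 0,"ry": 0,"rz": 0,"fingers": 1},
    {"x": 0,"y": 29.8,"z": -15.9,"rx": 0,"ry": 0,"rz": 0,"fingers": 1},
    {"x": 0,"y": 32.9,"z": -16.1,"rx": 0,"ry": 0,"rz": 0,"fingers": 1},
    {"x": 0,"y": 32.9,"z": -16.1,"rx": 0,"ry": 0,"rz": 0,"fingers": 1}
  ]
}}

```text
time_s: 25.55
tool_pos: [0.5429, 0.2051, 0.1693]
tool_rot: [179.9, -0.1, 80.9]
force: [-2.2, 3.3, 5.0]
grip_width: 0.0177
grasp_force: 15.0
```

```bash
python3 - <<'E'
from nd import *
st();print(ang("scene",.14),ang("top",.14))
E
```

```text
t 25.55 xs 0.7 ys 165.3 zgrasp-130 50.3 F -2.7 2.9 5.0 w 17.7
(9, array([0.1352, 0.0151]), 'pca', np.float64(0.488), 'mean', np.float64(-0.311)) (12, array([0.1363, 0.0139]), 'pca', np.float64(0.494), 'mean', np.float64(-0.259))
```

Request:
{"op": "drive_tool", "data": {
  "moves": [
    {"x": 0,"y": 4,"z": 0,"rx": 0,"ry": 0,"rz": 0,"fingers": 1},
    {"x": 0,"y": 7.9,"z": 0.4,"rx": 0,"ry": 0,"rz": 0,"fingers": 1},
    {"x": 0,"y": 11.7,"z": 1.2,"rx": 0,"ry": 0,"rz": 0,"fingers": 1},
    {"x": 0,"y": 15.5,"z": 2.2,"rx": 0,"ry": 0,"rz": 0,"fingers": 1},
    {"x": 0,"y": 19.2,"z": 3.6,"rx": 0,"ry": 0,"rz": 0,"fingers": 1},
    {"x": 0,"y": 22.7,"z": 5.3,"rx": 0,"ry": 0,"rz": 0,"fingers": 1},
    {"x": 0,"y": 26.1,"z": 7.3,"rx": 0,"ry": 0,"rz": 0,"fingers": 1},
    {"x": 0,"y": 29.3,"z": 9.5,"rx": 0,"ry": 0,"rz": 0,"fingers": 1},
    {"x": 0,"y": 32.3,"z": 12.1,"rx": 0,"ry": 0,"rz": 0,"fingers": 1},
    {"x": 0,"y": 35,"z": 14.9,"rx": 0,"ry": 0,"rz": 0,"fingers": 1},
    {"x": 0,"y": 35,"z": 14.9,"rx": 0,"ry": 0,"rz": 0,"fingers": 1}
  ]
}}

```text
time_s: 27.02
tool_pos: [0.5769, 0.1994, 0.1525]
tool_rot: [180.0, 0.0, 80.9]
force: [1.1, 1.0, 2.1]
grip_width: 0.0175
grasp_force: 15.0
```

```bash
python3 - <<'E'
from nd import *
st();print(ang("scene",.14),ang("top",.14))
E
```

```text
t 27.025 xs 35.3 ys 165.0 zgrasp-130 33.5 F 1.0 1.2 2.1 w 17.5
(14, array([0.14  , 0.0091]), 'pca', np.float64(1.003), 'mean', np.float64(-0.001)) (9, array([0.1436, 0.0098]), 'pca', np.float64(0.956), 'mean', np.float64(0.347))
```

Request:
{"op": "drive_tool", "data": {
  "moves": [
    {"x": 0,"y": 2.5,"z": 3,"rx": 0,"ry": 0,"rz": 0,"fingers": 1},
    {"x": 0,"y": 4.8,"z": 6.3,"rx": 0,"ry": 0,"rz": 0,"fingers": 1},
    {"x": 0,"y": 6.7,"z": 9.7,"rx": 0,"ry": 0,"rz": 0,"fingers": 1},
    {"x": 0,"y": 8.3,"z": 13.2,"rx": 0,"ry": 0,"rz": 0,"fingers": 1},
    {"x": 0,"y": 9.6,"z": 16.9,"rx": 0,"ry": 0,"rz": 0,"fingers": 1},
    {"x": 0,"y": 10.6,"z": 20.7,"rx": 0,"ry": 0,"rz": 0,"fingers": 1},
    {"x": 0,"y": 11.3,"z": 24.6,"rx": 0,"ry": 0,"rz": 0,"fingers": 1},
    {"x": 0,"y": 11.6,"z": 28.5,"rx": 0,"ry": 0,"rz": 0,"fingers": 1},
    {"x": 0,"y": 11.5,"z": 32.5,"rx": 0,"ry": 0,"rz": 0,"fingers": 1},
    {"x": 0,"y": 11.5,"z": 32.5,"rx": 0,"ry": 0,"rz": 0,"fingers": 1}
  ]
}}

```text
time_s: 28.38
tool_pos: [0.5867, 0.1976, 0.1194]
tool_rot: [-179.9, 0.1, 80.9]
force: [-4.8, -0.4, 1.8]
grip_width: 0.0172
grasp_force: 15.0
```

```bash
python3 - <<'E'
from nd import *
st();print(ang("scene",.14),ang("top",.14))
s=vision.read_camera("scene");b=red(s,(260,150,350,275));print(b)
E
```

```text
t 28.375 xs 45.2 ys 164.9 zgrasp-130 0.4 F -4.7 -1.2 1.8 w 17.2
(18, array([ 0.1432, -0.0021]), 'pca', np.float64(1.703), 'mean', np.float64(2.163)) (9, array([ 0.1454, -0.0019]), 'pca', np.float64(1.707), 'mean', np.float64(1.91))
(73, array([298.87671233, 250.63013699]), array([294.71490491, 244.18406734]), array([302.24256948, 255.84338868]))
```

Request:
{"op": "drive_tool", "data": {
  "moves": [
    {"x": 0,"y": -0.3,"z": 3.9,"rx": 0,"ry": 0,"rz": 0,"fingers": 1},
    {"x": 0,"y": -1.1,"z": 7.7,"rx": 0,"ry": 0,"rz": 0,"fingers": 1},
    {"x": 0,"y": -2.1,"z": 11.5,"rx": 0,"ry": 0,"rz": 0,"fingers": 1},
    {"x": 0,"y": -3.5,"z": 15.2,"rx": 0,"ry": 0,"rz": 0,"fingers": 1},
    {"x": 0,"y": -5.2,"z": 18.7,"rx": 0,"ry": 0,"rz": 0,"fingers": 1},
    {"x": 0,"y": -7.2,"z": 22.1,"rx": 0,"ry": 0,"rz": 0,"fingers": 1},
    {"x": 0,"y": -9.4,"z": 25.3,"rx": 0,"ry": 0,"rz": 0,"fingers": 1},
    {"x": 0,"y": -12,"z": 28.3,"rx": 0,"ry": 0,"rz": 0,"fingers": 1},
    {"x": 0,"y": -14.8,"z": 31,"rx": 0,"ry": 0,"rz": 0,"fingers": 1},
    {"x": 0,"y": -17.8,"z": 33.5,"rx": 0,"ry": 0,"rz": 0,"fingers": 1},
    {"x": 0,"y": -21.1,"z": 35.8,"rx": 0,"ry": 0,"rz": 0,"fingers": 1},
    {"x": 0,"y": -21.1,"z": 35.8,"rx": 0,"ry": 0,"rz": 0,"fingers": 1}
  ]
}}

```text
time_s: 30.02
tool_pos: [0.5684, 0.2006, 0.0867]
tool_rot: [179.8, -0.0, 80.9]
force: [-4.8, -1.7, 9.8]
grip_width: 0.0174
grasp_force: 15.0
```

```bash
python3 - <<'E'
from nd import *
st();print(ang("scene",.14),ang("top",.14))
E
```

```text
t 30.025 xs 26.6 ys 164.9 zgrasp-130 -32.3 F -4.5 -2.5 9.8 w 17.4
(14, array([ 0.1401, -0.0079]), 'pca', np.float64(2.163), 'mean', np.float64(3.134)) (11, array([ 0.1445, -0.0094]), 'pca', np.float64(2.152), 'mean', np.float64(2.695))
```

Request:
{"op": "drive_tool", "data": {
  "moves": [
    {"x": 0,"y": -2.4,"z": 1,"rx": 0,"ry": 0,"rz": 0,"fingers": 1},
    {"x": 0,"y": -4.5,"z": 1,"rx": 0,"ry": 0,"rz": 0,"fingers": 1},
    {"x": 0,"y": -4.5,"z": 0,"rx": 0,"ry": 0,"rz": 0,"fingers": 1},
    {"x": 0,"y": -4,"z": -1,"rx": 0,"ry": 0,"rz": 0,"fingers": 1}
  ]
}}

```text
time_s: 30.62
tool_pos: [0.5652, 0.2013, 0.0867]
tool_rot: [179.7, -0.1, 80.9]
force: [0.2, -0.9, 2.7]
grip_width: 0.0174
grasp_force: 15.0
```

```bash
python3 - <<'E'
from nd import *
st();print(ang("scene",.14),ang("top",.14))
E
```

```text
t 30.625 xs 23.3 ys 165.1 zgrasp-130 -32.3 F 0.4 -0.8 2.7 w 17.4
(18, array([ 0.1417, -0.0079]), 'pca', np.float64(2.083), 'mean', np.float64(2.931)) (11, array([ 0.144 , -0.0076]), 'pca', np.float64(2.077), 'mean', np.float64(2.661))
```

Needle is about 2.08–2.15, at the peak (2.12) within noise. Releasing and rising.

Request:
{"op": "drive_tool", "data": {
  "moves": [
    {"x": 0,"y": 0,"z": 0,"rx": 0,"ry": 0,"rz": 0,"fingers": 0},
    {"x": 0,"y": 0,"z": 0,"rx": 0,"ry": 0,"rz": 0,"fingers": 0},
    {"x": 0,"y": 0,"z": 0,"rx": 0,"ry": 0,"rz": 0,"fingers": 0},
    {"x": 0,"y": 0,"z": 0,"rx": 0,"ry": 0,"rz": 0,"fingers": 0},
    {"x": 0,"y": 0,"z": -30,"rx": 0,"ry": 0,"rz": 0,"fingers": 0},
    {"x": 0,"y": 0,"z": -70,"rx": 0,"ry": 0,"rz": 0,"fingers": 0},
    {"x": 0,"y": 0,"z": -120,"rx": 0,"ry": 0,"rz": 0,"fingers": 0},
    {"x": 0,"y": 0,"z": -170,"rx": 0,"ry": 0,"rz": 0,"fingers": 0},
    {"x": 0,"y": 0,"z": -170,"rx": 0,"ry": 0,"rz": 0,"fingers": 0},
    {"x": 0,"y": 0,"z": -170,"rx": 0,"ry": 0,"rz": 0,"fingers": 0}
  ]
}}

```text
time_s: 31.98
tool_pos: [0.5625, 0.2019, 0.2551]
tool_rot: [-180.0, 0.0, 80.9]
force: [-0.3, 0.5, -1.2]
grip_width: 0.0436
grasp_force: 0.0
```

```bash
python3 - <<'E'
from nd import *
st();print(ang("scene",.14),ang("top",.14))
s=vision.read_camera("scene");np.savez("pics/s7.npz",**s)
t=vision.read_camera("top")
cv2.imwrite("pics/c7.png",cv2.convertScaleAbs(np.hstack([cv2.resize(s["image"][135:285,175:340,::-1],(400,364),interpolation=2),cv2.resize(t["image"][130:245,185:325,::-1],(400,364),interpolation=2)]),alpha=1.6))
t0=dict(np.load("pics/t4.npz"))
def hub(c): # white dial centre
    h=cv2.cvtColor(c["image"],cv2.COLOR_RGB2HSV);m=((h[...,2]>95)&(h[...,1]<45)).astype(np.uint8);return m
# shift of dial patch between just-after-homing and now
g=lambda c:cv2.cvtColor(c["image"],cv2.COLOR_RGB2GRAY)[135:175,255:322].astype(np.float32)
print("top shift px",cv2.phaseCorrelate(g(t0),g(t),cv2.createHanningWindow((67,40),cv2.CV_32F)))
E
```

```text
t 31.975 xs 20.6 ys 165.2 zgrasp-130 136.1 F -0.3 0.5 -1.2 w 43.6
(17, array([ 0.1418, -0.0084]), 'pca', np.float64(2.108), 'mean', np.float64(2.928)) (10, array([ 0.1446, -0.0081]), 'pca', np.float64(2.064), 'mean', np.float64(2.625))
top shift px ((0.6272350775633484, -0.1224703323931351), 0.5543381094932556)
```

View pics/c7.png

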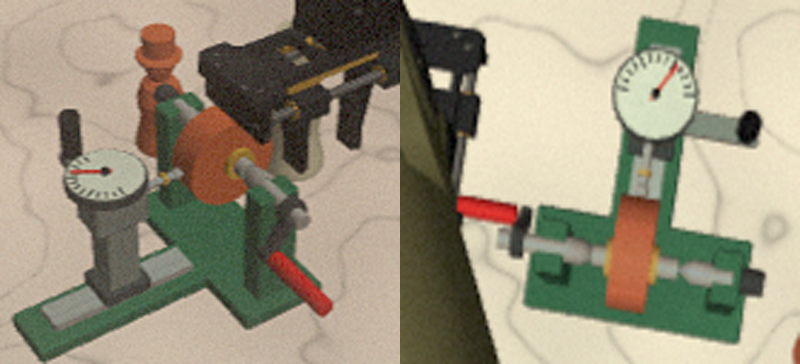

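The picture shows the crank let go, the gauge at its stop and the needle at about 2.1, which matches the given maximum of 2.12 with the gauge home. The gauge has not moved back since homing. Handing in.

```bash
python3 -c "
from cell import workorder;print(workorder.sign_off())"
```

```text
the job is handed in; nothing more can be done
None
```

The job is handed in, with no verdict returned: the gauge is home at its stop, the blank was wound past its low spot (needle about 0.49) to its high spot (about 2.1), the crank is let go, and the arm came near neither the figures nor the jar.

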